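# Load the grinding jar in the sloping bench mill

### The arm

A 7-joint arm with a two-finger parallel gripper is mounted at the origin on the work surface. World frame = base frame: x ahead of the robot, y to its left, z up, the work surface at z = 0. Lengths are in m, angles in degrees, forces in N, time in s.
With the tool pointing down it reaches from about 0.425 to 0.875 m from the base axis. Payload 4.7 kg.
Tool frame: the origin (TCP) lies on the centre line of the jaws, within the pads' length; the fingertips stand 19 mm ahead of it and the grasp point (between the pads) is the TCP; z points along the fingers, y is the line along which they close (so a half turn about z gives the same grasp; the last joint's range is limited). The gripper opens to 87 mm and grips with 3 to 60 N. Pads are 19 mm wide; open, the fingers measure 117 mm over their backs; the gripper's body (75 mm by 190 mm) begins 51 mm behind the grasp point.
Start: joints at [-69.609, 18.392, -4.016, 83.108, 1.295, 78.541, -3.26], TCP at [0.218, 0.612, 0.242] pointing down, gripper open.
Joint ranges: [-163.93, 163.93], [-17.29, 119.83], [-79.2, 71.16], [3.27, 140.29], [-89.18, 269.18], [5.43, 117.66], [-154.24, 154.24]. Speed limits (degrees/s): [147.25, 147.25, 180, 180, 180, 180, 180].

### API

Orientations are given as [roll, pitch, yaw] about the fixed x, y, z axes, in that order (R = Rz(yaw) Ry(pitch) Rx(roll)).
In Python, from cell import env, imaging gives the robot as it stands.
- The arm moves only by the shell command python3 -m crank 'ROWS' [OPENING] [FORCE]. ROWS is JSON, a list of rows, each an object of numbers: "x", "y", "z": the shift along the tool's x, y, z in m; "turn": the turn about the tool's z in rad. In form: [{"x": .., "y": .., "z": .., "turn": ..}, ...]. A call has 1 to 12 rows; each row is the pose to reach, as a shift and turn from the pose commanded when the call began, along the tool's axes at that moment; what a row does not reach only later rows make up. A row lasts 1/8 s, in which the tool goes at most 62.5 mm and 10.7 degrees, less where a joint would pass 70% of its speed; a pose out of reach is approached as far as the arm can. A call with a gripper value outside its range is refused whole. OPENING is the finger opening in m, from 0 to 0.087, set as the call begins (- or left out, the last holds). The fingers move at their own pace and stop on an object; FORCE is the grip in N (left out, the last holds). Time passes only in rows, so rows that repeat a pose let the fingers close. It gives the time, the measured TCP pose, the force, the opening and the grip force at its end, in the units of the state.
- env.get_obs(): the state, without advancing time (a new reading comes with each control period).
- imaging.read_camera(name): name is "scene" or "top" or "wrist"; returns the picture (420x560x3 uint8, red, green, blue); there is no depth.
- imaging.get_calibration(name): a dict with "camera_matrix" (3x3 intrinsics, pixels), "position" and "attitude" of the camera in the world. Camera axes: x right, y up, looking along -z (the intrinsics and any distortion apply to the point x, -y, -z); pixel columns grow to the right and rows downward; lengths in m; the calibration is good to about 2 mm. A picture is of the moment at which its call begins: read the wrist's pose just before it. get_calibration takes no time and is no camera call; for the wrist camera it gives the pose at the moment of the call.
- env.sign_off(): hands the job in; it is judged then, once.
The state is a dict: "time_s": time; "qpos": joint angles; "joint_velocities": joint speeds; "effort": joint torques, N m; "tool_pos": TCP position; "tool_rot": TCP orientation; "force": force on the tool from outside, world axes, zero at the start; "wrist_torque": the same for the moment, N m; "grip_width": finger opening in m; "grasp_force": force on a finger pad.
Only numpy, scipy, OpenCV 4.12 (cv2) and the standard library are available. Lean on these libraries where they do the work, as an engineer would, in place of code of your own. Each camera call takes 0.05 s, during which the arm holds its last target. There are 200 camera calls.

### The job

Stand the small steel grinding jar in the drive socket on the sloping top of the bench mill, turned so that the flat on its foot matches the flat of the socket and it sits fully home. Then swing the clamp arm by its knob all the way round to its stop over the jar's lid and let go. Do not knock the other things on the bench about.

Things in the scene. Friction and masses are not known exactly. Their poses are not given: they have to be found in the camera images.
- jar_center (a point): Grinding jar, plain steel, loose, 0.2 to 0.45 kg, 63 mm tall, standing on its foot. Point on its axis 31.5 mm above the foot's underside; z up the axis. Body: smooth cylinder 46 mm across, from 15 to 60 mm above the foot's underside, may be gripped from any side. The jar's +x (side of the foot's flat) starts within 1.2 rad of world +x.
- jar_rib (a point): Middle of the raised dark steel rib on the jar's lid (its top face): 3 mm high, 6 mm wide, running from 4 to 22 mm from the axis towards the jar's +x, so it shows from above on which side the foot's flat is. Axes as jar_center.
- jar_seat (a point): The jar: point on its axis at the body's underside, where the foot begins; axes as jar_center. The foot below it is 15 mm long, round, 34 mm across, with one flat 8 mm from the axis on the jar's +x side; bottom edges bevelled 1.5 mm. Fully home, this point lies on socket and the body rests on the hub's rim.
- mill: Bench mill, fixed: white wedge housing 165 mm long, 150 wide, 45 mm high in front and 135 at the back, its deck sloping 30 degrees down towards the robot side. Origin on the bench 100 mm below socket; x away from the robot side, z up.
- socket (a point): Centre of the mouth of the D-shaped socket in the mill's aluminium hub (72 mm across, rim 20 mm above the deck). z: socket axis, out of the slope, leaning 30 degrees from vertical to the robot side; x up the slope, y across. Socket 17 mm deep, 1.5 mm wider than the foot all round, mouth bevelled 1.5 mm. Does not turn with the hub.
- socket_floor (a point): Floor of the socket, on its axis. The hub stands where the drive last stopped: its flat faces up the slope, turned up to 0.85 rad either way about z. This angle is not measured: see it, or feel for it by turning the jar under light pressure until the foot drops in (fits within about 0.15 rad either side). A brake holds the hub; leave it so.
- clamp_pivot (a point): Axis of the clamp arm on a steel post 75 mm up the slope from the socket, at the height of clamp_knob (82.5 mm out from the rim along the socket's z); axes as for socket.
- clamp_knob (a point): Middle of the grip of the clamp arm's knob: round black pin, 14 mm across, 38 tall, standing along the socket's z on the arm's end, 112 mm from the pivot; the point is 24 mm above the arm's top face. Arm: dark steel, 18 mm wide, 8 thick; its underside passes 2.5 mm above the rib of a jar that is fully home and strikes one that is not.
- clamp (a joint): Angle of the clamp arm about the socket's z: 0 = fully open, arm pointing across the slope (+y of socket); grows as it closes (knob towards -x); 1.571 = its stop, arm pointing down the slope across the jar's lid. Starts between 0 and 0.35. Friction holds it where it is left; about 1 to 2 N at the knob move it.
- tin_center (a point): Bystander: plain round steel tin 50 mm across, 68 mm tall, no foot and no rib; its middle. It and the beaker may change places with the jar.
- beaker: Bystander: glass beaker, 54 mm across, 70 mm tall; centre of its underside.
- bottle: Bystander: white plastic bottle, 60 mm across, 130 mm tall; centre of its underside.
- tube_rack: Bystander: grey rack of tubes, 70 x 170 mm, 63 mm tall; centre of its underside.
- pipette: Bystander: hand pipette lying along its x, 260 mm long, 22 mm high; under its middle.
- dish: Bystander: glass dish with grinding balls, 72 mm across, 16 mm high; centre of its underside.
Things that resemble listed ones, but are neither listed nor needed, are in the scene too. Leave any red look-alike of the part that bears jar_center alone.

How it is judged:
By the outcome, as a careful person would: the job done as asked, in the order asked, and still so for the second after the job is handed in, with the robot touching nothing.
It also fails if it takes over 72 s, if anything falls off the work surface, if the arm or the gripper's body presses on something with over 40 N, if the wrist force passes 120 N, or if a joint passes its speed limit or range.

## Working session

There is one attempt and no reset: what is moved stays moved. The work goes in short steps, Python scripts to look and compute and a shell command to move; the robot and the scene stay as the last step left them, time stands still between calls to the robot, and variables do not carry over. Pictures are saved under pics/ and viewed, at most 10 in all, crops included, and the job is handed in when it is done.

```bash
ls; mkdir -p pics
python3 - <<'E'
from cell import env, imaging
import cv2, numpy as np
o=env.get_obs(); print({k:np.round(v,3).tolist() for k,v in o.items()})
for n in ("scene","top","wrist"):
    c=imaging.get_calibration(n); im=imaging.read_camera(n); cv2.imwrite(f"pics/{n}0.png",im[:,:,::-1]); print(n,{k:np.round(v,3).tolist() if not isinstance(v,str) else v for k,v in c.items()})
a=cv2.imread("pics/scene0.png");b=cv2.imread("pics/top0.png")
E
```

```text
pics
{'time_s': 0.0, 'qpos': [-69.608, 18.438, -4.018, 83.175, 1.294, 78.54, -3.261], 'joint_velocities': [-0.072, 0.097, 0.023, 0.064, 0.147, -0.065, -0.036], 'effort': [-0.0, -49.127, -0.404, -31.253, -0.064, 0.044, 0.0], 'tool_pos': [0.218, 0.612, 0.24], 'tool_rot': [-179.892, 0.004, 160.419], 'force': [-0.203, 0.482, -0.572], 'wrist_torque': [0.061, 0.027, -0.014], 'grasp_force': 0.0, 'grip_width': 0.087}
scene {'camera_matrix': [[464.169, 0.0, 277.767], [0.0, 464.169, 210.129], [0.0, 0.0, 1.0]], 'position': [1.205, -0.428, 1.181], 'attitude': [36.746, 0.874, 51.643]}
top {'camera_matrix': [[413.565, 0.0, 276.427], [0.0, 413.565, 206.002], [0.0, 0.0, 1.0]], 'position': [0.445, 0.016, 1.164], 'attitude': [8.333, 1.585, -91.546]}
wrist {'camera_matrix': [[356.932, 0.0, 281.368], [0.0, 356.932, 209.827], [0.0, 0.0, 1.0]], 'position': [0.143, 0.639, 0.383], 'attitude': [-16.732, 0.082, 70.46]}
```

View pics/top0.png

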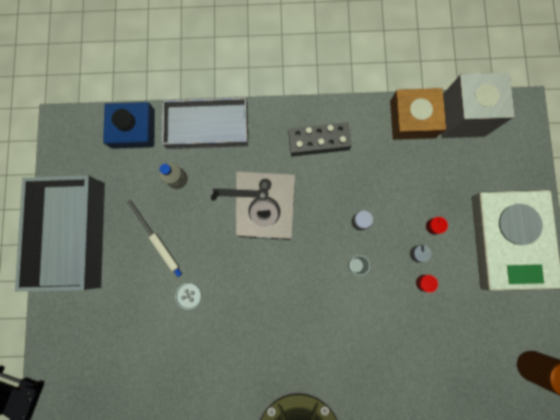

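View pics/scene0.png

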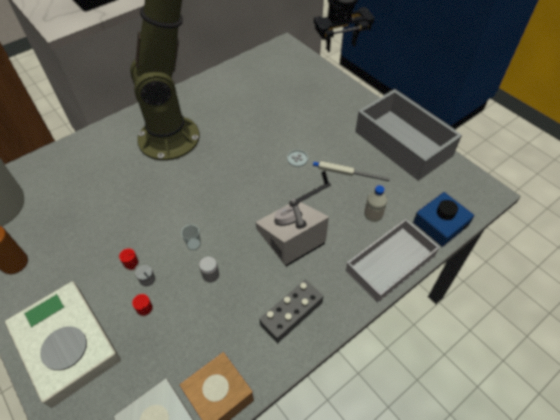

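The top view looks down with world +x up and +y left. These could be taken for the jar:
- Grey cylinder with a dark rib at top (422,254): this is my choice.
- Plain tin at (363,219).
- Beaker at (359,265).
- Red look-alikes at (438,226) and (428,283).

The mill hub is at (264,210), and the clamp knob is at (214,194).

```bash
cat > h.py <<'E'
import numpy as np, cv2
from cell import env, imaging
from scipy.spatial.transform import Rotation as R
def ray(c,u,v):
    K=c["camera_matrix"]; d=np.array([(u-K[0][2])/K[0][0],-(v-K[1][2])/K[1][1],-1.])
    return np.array(c["position"]), R.from_euler("xyz",c["attitude"],degrees=True).apply(d)
def onz(c,u,v,z):
    p,d=ray(c,u,v); return p+d*(z-p[2])/d[2]
def proj(c,P):
    q=R.from_euler("xyz",c["attitude"],degrees=True).inv().apply(np.array(P)-c["position"])
    K=np.array(c["camera_matrix"]); return K[0,0]*q[...,0]/-q[...,2]+K[0,2], -K[1,1]*q[...,1]/-q[...,2]+K[1,2]
def tri(c1,u1,c2,u2):
    A=[];b=[]
    for c,u in((c1,u1),(c2,u2)):
        p,d=ray(c,*u); d/=np.linalg.norm(d); M=np.eye(3)-np.outer(d,d); A.append(M); b.append(M@p)
    return np.linalg.lstsq(np.vstack(A),np.hstack(b),rcond=None)[0]
def pose():
    o=env.get_obs(); return np.array(o["tool_pos"]),R.from_euler("xyz",o["tool_rot"],degrees=True)
E
python3 - <<'E'
from h import *
t=cv2.imread("pics/top0.png");s=cv2.imread("pics/scene0.png")
f=lambda im,x,y,w,h,k:cv2.resize(im[y:y+h,x:x+w],(w*k,h*k),interpolation=cv2.INTER_CUBIC)
out=np.vstack([np.hstack([f(t,205,165,100,75,4),f(t,340,205,100,75,4)]),np.hstack([f(s,250,165,100,75,4),f(s,115,225,100,75,4)])])
cv2.imwrite("pics/crop1.png",out)
ct=imaging.get_calibration("top");cs=imaging.get_calibration("scene")
print("jar rib",onz(ct,422,253,.063),onz(cs,145,269,.063))
for n,u,z in(("tin",(363,219),.068),("beaker",(359,264),.07),("red1",(438,225),.06),("red2",(428,283),.06),("dish",(188,296),.016),("bottle",(165,168),.13)): print(n,onz(ct,*u,z).round(3))
print("knob",tri(ct,(214,194),cs,(324,175)))
print("deck corners",[onz(ct,*u,z).round(3) for u,z in(((237,172),.135),((295,173),.135),((236,237),.045),((293,238),.045))])
E
```

```text
jar rib [ 0.47087119 -0.33645519  0.063     ] [ 0.46838608 -0.33347016  0.063     ]
tin [ 0.565 -0.187  0.068]
beaker [ 0.447 -0.169  0.07 ]
red1 [ 0.543 -0.385  0.06 ]
red2 [ 0.393 -0.347  0.06 ]
dish [0.373 0.292 0.016]
bottle [0.705 0.325 0.13 ]
knob [0.61697734 0.18237757 0.21594889]
deck corners [array([0.687, 0.138, 0.135]), array([ 0.68 , -0.009,  0.135]), array([0.528, 0.154, 0.045]), array([ 0.521, -0.   ,  0.045])]
```

View pics/crop1.png

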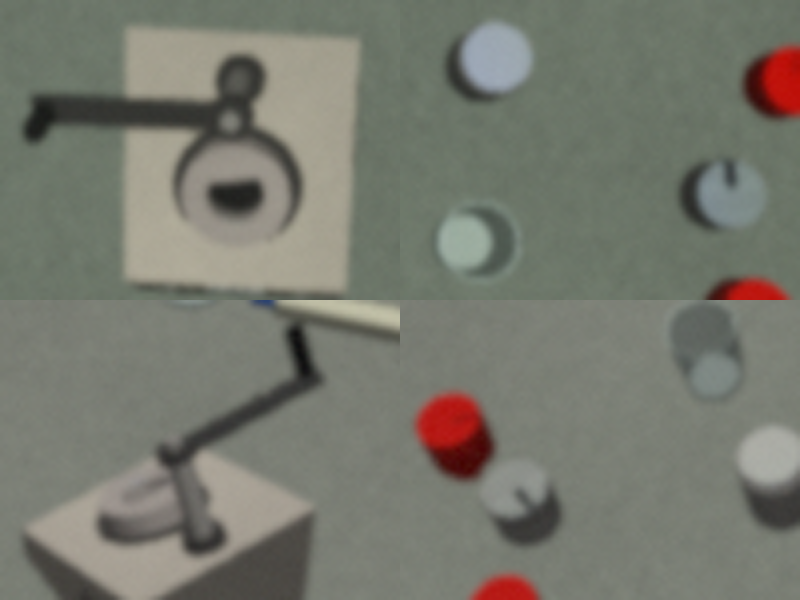

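The crop shows the jar at top (423,254) with its rib at (422,249), pointing almost world +x. The hub's D opening has its flat facing up the slope, and the clamp arm lies at about 0 rad. The tool can't tilt, so I'll hinge the jar 30° in the pads by pushing its body edge against the mill's front wall. First I'll look at the socket with the wrist camera.

```bash
python3 -m crank '[{"x":-0.04,"y":-0.03,"z":-0.03,"turn":-0.03},{"x":-0.08,"y":-0.065,"z":-0.05,"turn":-0.06},{"x":-0.13,"y":-0.10,"z":-0.05,"turn":-0.1},{"x":-0.18,"y":-0.14,"z":-0.05,"turn":-0.14},{"x":-0.23,"y":-0.18,"z":-0.05,"turn":-0.18},{"x":-0.28,"y":-0.22,"z":-0.05,"turn":-0.22},{"x":-0.33,"y":-0.26,"z":-0.05,"turn":-0.26},{"x":-0.38,"y":-0.30,"z":-0.05,"turn":-0.3},{"x":-0.43,"y":-0.34,"z":-0.05,"turn":-0.307},{"x":-0.47,"y":-0.37,"z":-0.05,"turn":-0.307},{"x":-0.504,"y":-0.396,"z":-0.04,"turn":-0.307},{"x":-0.504,"y":-0.396,"z":-0.03,"turn":-0.307}]'
python3 - <<'E'
from h import *
import json
imaging.read_camera("top");c=imaging.get_calibration("wrist");im=imaging.read_camera("wrist");cv2.imwrite("pics/w1.png",im[:,:,::-1])
json.dump({k:np.array(v).tolist() for k,v in c.items()},open("w1.json","w"))
o=env.get_obs();print(o["qpos"],o["tool_pos"],o["tool_rot"],c["position"],c["attitude"])
ct=imaging.get_calibration("top");S=onz(ct,264.2,212,.1);print(S,proj(c,S))
E
```

```text
time_s: 1.65
tool_pos: [0.5612, 0.0657, 0.271]
tool_rot: [-179.9, 0.0, 177.6]
force: [-0.8, 0.0, -0.1]
grip_width: 0.0871
grasp_force: 0.0
[-31.69405849   7.24548808  24.04286891  94.01146119  -3.01548308
  79.56372932  80.71912449] [0.55900624 0.07066394 0.26986017] [-179.98852592   -0.18426247  177.98455645] [0.48045945 0.07170074 0.41235716] [-1.65668103e+01  4.81925035e-02  8.78425873e+01]
[0.58702405 0.07318182 0.1       ] (np.float64(287.5974413322473), np.float64(223.84886553415805))
```

View pics/w1.png

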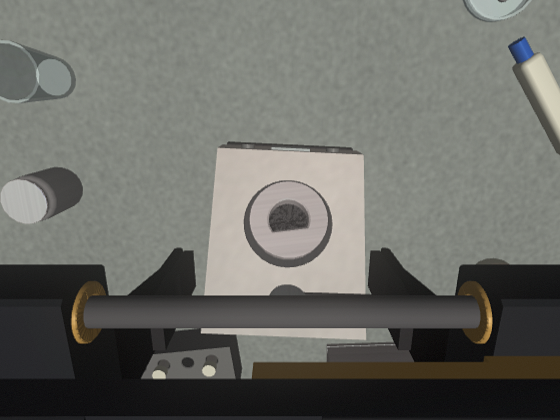

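The wrist picture (down = world +x) shows the hub centred at about (288,222). The D opening is at (289,218), with its flat edge running from about (272,232) to (310,228). Next I'll cast its contour onto the 30° rim plane.

```bash
cat > sock.py <<'E'
from h import *
import json
c=json.load(open("w1.json")); im=cv2.imread("pics/w1.png"); g=cv2.cvtColor(im,cv2.COLOR_BGR2GRAY)
S0=np.array([.587,.073,.1])
def cast(pts,mu,off=0.):
    M=R.from_euler("zy",[mu,-30],degrees=True) # axes: x'=(.866,0,.5)
    n=M.as_matrix()[:,2]; o=[]
    for u,v in pts:
        p,d=ray(c,u,v); q=p+d*(n@(S0+off*n-p))/(n@d); o.append(M.inv().apply(q-S0))
    return np.array(o)
# deck edges: left/right lines
b,sx=cv2.split(cv2.cvtColor(im,cv2.COLOR_BGR2HSV))[2],cv2.split(cv2.cvtColor(im,cv2.COLOR_BGR2HSV))[1]
m=(im.min(2)>165).astype(np.uint8)
for v in (160,180,200,250,280): 
    xs=np.flatnonzero(m[v,180:400])+180; print(v,xs.min(),xs.max(),cast([(xs.min(),v),(xs.max(),v)],-2,-.02).round(4).tolist())
roi=np.zeros_like(g); roi[190:250,255:325]=1
d=((g<115)&(roi>0)).astype(np.uint8); cs,_=cv2.findContours(d,0,cv2.CHAIN_APPROX_NONE); k=max(cs,key=cv2.contourArea)[:,0]
print("D bbox",cv2.boundingRect(k),g[215,250:330:4],g[180:275:4,288])
P=cast(k,-2)
ang=P[:,:2]
(cx,cy),r=cv2.minEnclosingCircle((ang*1000).astype(np.float32)); print("D circle",cx,cy,r)
bot=np.array([(u,k[k[:,0]==u][:,1].max()) for u in range(k[:,0].min()+5,k[:,0].max()-4)]); B=cast(bot,-2)
f=np.polyfit(B[:,1],B[:,0],1); print("flat x=f(y)",f,"angle",np.degrees(np.arctan(-f[0])),B[:,:2].round(4)[::4].tolist())
w=((g>135)&(g<175)).astype(np.uint8)
E
python3 sock.py
python3 - <<'E'
import cv2
im=cv2.imread("pics/w1.png"); cv2.imwrite("pics/w1c.png",cv2.resize(im[140:345,195:375],None,fx=3,fy=3,interpolation=cv2.INTER_NEAREST)[:600])
E
```

```text
160 217 363 [[-0.0709, -0.0724, -0.02], [-0.0701, 0.0771, -0.02]]
180 215 363 [[-0.0493, -0.0734, -0.02], [-0.0488, 0.076, -0.02]]
200 213 363 [[-0.0283, -0.0745, -0.02], [-0.0279, 0.075, -0.02]]
250 209 364 [[0.0218, -0.076, -0.02], [0.0217, 0.0734, -0.02]]
280 206 364 [[0.0503, -0.0774, -0.02], [0.05, 0.072, -0.02]]
D bbox (269, 203, 40, 29) [174 174 174 174 173  81  78  75  75  67  81  83  65  66  87 164 169 167
 168 167] [123 169 172 172 173 133  79  79  73  75  78  70  68 174 173 176 175 172
 169 179  81  80 183 191]
D circle -4.103003978729248 0.9020519852638245 18.551349639892578
flat x=f(y) [-0.12649622  0.00522394] angle 7.20940917382274 [[0.0067, -0.0123], [0.0067, -0.0087], [0.0058, -0.005], [0.0058, -0.0013], [0.0048, 0.0024], [0.0049, 0.0061], [0.0039, 0.0098], [0.0039, 0.0134]]
```

View pics/w1c.png

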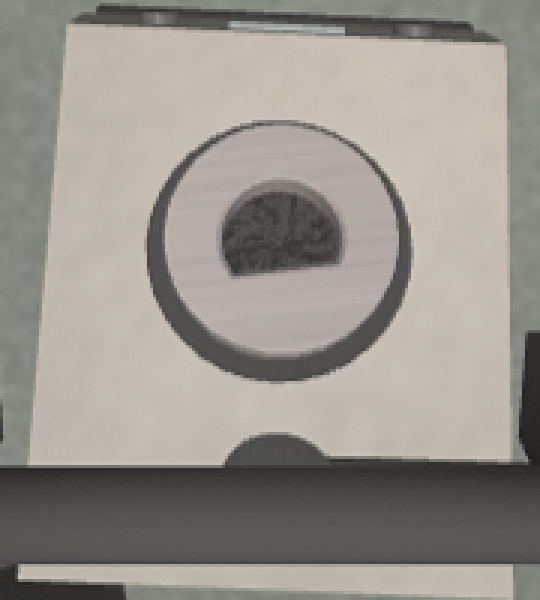

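The crop shows a clear D with its flat edge sloping by a few degrees, and the round rim spanning about px (250–328, 181–258). I'll get the hub centre from the rim face.

```bash
cat >> sock.py <<'E'
print("----")
mm=((g>140)).astype(np.uint8); mm=cv2.erode(mm,np.ones((2,2)))
n,lab,st,ce=cv2.connectedComponentsWithStats(mm,connectivity=4); l=lab[240,290]; print(st[l])
cs,_=cv2.findContours((lab==l).astype(np.uint8),0,cv2.CHAIN_APPROX_NONE); k=max(cs,key=cv2.contourArea)[:,0]
P=cast(k,-4.35)[:,:2]; (cx,cy),r=cv2.minEnclosingCircle((P*1000).astype(np.float32))
A=np.c_[2*P,np.ones(len(P))]; s=np.linalg.lstsq(A,(P**2).sum(1),rcond=None)[0]; print("hub",cx,cy,r,s[:2],np.sqrt(s[2]+s[0]**2+s[1]**2))
M=R.from_euler("zy",[-4.35,-30],degrees=True); S=S0+M.apply([s[0],s[1],0]); print("socket",S)
bx=cast(bot,-4.35); f=np.polyfit(bx[:,1],bx[:,0],1); print("delta",np.degrees(np.arctan(-f[0])), "flat dist", (f[0]*s[1]+f[1]-s[0])*np.cos(np.arctan(f[0])))
ct=imaging.get_calibration("top"); print("top check",onz(ct,264.3,212,.1), proj(ct,S))
for n,P in(("pivot",[.075,0,.0825]),("knob0",[.075,.112,.0825]),("knobend",[.075-.112,0,.0825])): print(n,S+M.apply(P))
E
python3 sock.py | sed -n '/----/,$p'
```

```text
----
[ 251  183   77   75 3386]
hub -4.600378513336182 0.9686592817306519 35.70011901855469 [-0.00464495  0.00097153] 0.0350939934385478
socket [0.58305276 0.07432104 0.09772106]
delta 9.556762839497598 flat dist 0.009601814648275546
top check [0.58701608 0.07292184 0.1       ] (np.float64(263.8472215178152), np.float64(213.64028220583555))
pivot [0.60656756 0.06863237 0.20656013]
knob0 [0.61392451 0.18030974 0.21080767]
knobend [0.50985212 0.07712745 0.15072145]
```

```bash
python3 -m crank '[{"x":0.005,"y":-0.04,"z":0},{"x":0.01,"y":-0.09,"z":0},{"x":0.02,"y":-0.14,"z":0},{"x":0.03,"y":-0.19,"z":0},{"x":0.04,"y":-0.24,"z":0},{"x":0.05,"y":-0.29,"z":0},{"x":0.06,"y":-0.34,"z":0.01},{"x":0.066,"y":-0.38,"z":0.02},{"x":0.066,"y":-0.409,"z":0.03},{"x":0.066,"y":-0.409,"z":0.03},{"x":0.066,"y":-0.409,"z":0.03}]'
python3 - <<'E'
from h import *
import json
c=imaging.get_calibration("wrist");im=imaging.read_camera("wrist");cv2.imwrite("pics/w2.png",im[:,:,::-1])
json.dump({k:np.array(v).tolist() for k,v in c.items()},open("w2.json","w"))
o=env.get_obs();print(o["qpos"],o["tool_pos"],o["tool_rot"],c["position"],c["attitude"])
u=[int(t) for t in proj(c,[.455,-.336,.063])];print(u)
x,y=max(u[0]-70,0),max(u[1]-60,0);print(x,y)
cv2.imwrite("pics/w2c.png",cv2.resize(im[y:y+120,x:x+140,::-1],None,fx=4,fy=4,interpolation=cv2.INTER_NEAREST))
E
```

```text
invalid input
```

```bash
python3 -m crank '[{"x":0.005,"y":-0.04,"z":0,"turn":0},{"x":0.01,"y":-0.09,"z":0,"turn":0},{"x":0.02,"y":-0.14,"z":0,"turn":0},{"x":0.03,"y":-0.19,"z":0,"turn":0},{"x":0.04,"y":-0.24,"z":0,"turn":0},{"x":0.05,"y":-0.29,"z":0,"turn":0},{"x":0.06,"y":-0.34,"z":0.01,"turn":0},{"x":0.066,"y":-0.38,"z":0.02,"turn":0},{"x":0.066,"y":-0.409,"z":0.03,"turn":0},{"x":0.066,"y":-0.409,"z":0.03,"turn":0},{"x":0.066,"y":-0.409,"z":0.03,"turn":0}]'
python3 - <<'E'
from h import *
import json
c=imaging.get_calibration("wrist");im=imaging.read_camera("wrist");cv2.imwrite("pics/w2.png",im[:,:,::-1])
json.dump({k:np.array(v).tolist() for k,v in c.items()},open("w2.json","w"))
o=env.get_obs();print(o["qpos"],o["tool_pos"],o["tool_rot"],c["position"],c["attitude"])
u=[int(t) for t in proj(c,[.455,-.336,.063])];print(u)
x,y=max(u[0]-70,0),max(u[1]-60,0);print(x,y)
cv2.imwrite("pics/w2c.png",cv2.resize(im[y:y+120,x:x+140,::-1],None,fx=4,fy=4,interpolation=cv2.INTER_NEAREST))
E
```

```text
time_s: 3.12
tool_pos: [0.481, -0.3339, 0.2417]
tool_rot: [179.9, 0.0, 178.2]
force: [0.1, 0.6, 0.5]
grip_width: 0.087
grasp_force: 0.0
[ -4.59549707  12.488505    42.84403351  94.02169481  -8.77695517
  76.91278203 127.77572242] [ 0.48111026 -0.33374927  0.24181449] [1.79920730e+02 4.63898105e-02 1.78206926e+02] [ 0.40141457 -0.33167107  0.38442981] [-16.75757903  -0.09815199  88.21836457]
[277, 164]
207 104
```

View pics/w2c.png

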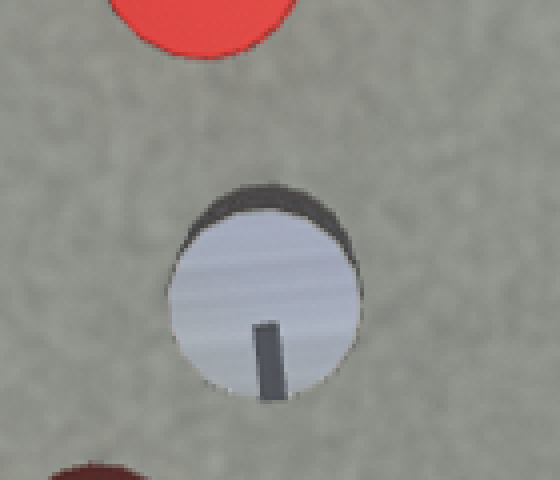

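The close crop confirms the choice: a plain steel lid centred at about px (273,180) with a dark rib running towards (275,203), world +x. The red look-alikes are separate, above and below it.

Run:
```python
from h import *
import json
c=json.load(open("w2.json"));im=cv2.imread("pics/w2.png")
b=(im[:,:,0]>165).astype(np.uint8); n,lab=cv2.connectedComponents(b); l=lab[165,270]
cs,_=cv2.findContours((lab==l).astype(np.uint8),0,cv2.CHAIN_APPROX_NONE); k=cv2.convexHull(max(cs,key=cv2.contourArea))[:,0]
P=np.array([onz(c,u,v,.06)[:2] for u,v in k]); (x,y),r=cv2.minEnclosingCircle((P*1000).astype(np.float32)); print("lid",x,y,r,cv2.boundingRect(k))
g=cv2.cvtColor(im,cv2.COLOR_BGR2GRAY); m=np.zeros_like(g); m[184:206,266:284]=1; m&=(g<110).astype(np.uint8)
vs,us=np.nonzero(m); Q=np.array([onz(c,u,v,.063)[:2] for u,v in zip(us,vs)]); vx,vy,x0,y0=cv2.fitLine((Q*1000).astype(np.float32),cv2.DIST_L2,0,.01,.01).ravel()
print("rib",np.degrees(np.arctan2(vy,vx)),x0,y0, "from centre",np.degrees(np.arctan2(y0-y,x0-x)))
```

```text
lid 470.0083312988281 -341.360107421875 21.971294403076172 (249, 157, 48, 46)
rib 3.7812407 482.80466 -340.50854 from centre 3.8072727
```

```bash
python3 -m crank '[{"x":0.011,"y":-0.008,"z":0.03,"turn":0.07},{"x":0.011,"y":-0.008,"z":0.07,"turn":0.07},{"x":0.011,"y":-0.008,"z":0.11,"turn":0.07},{"x":0.011,"y":-0.008,"z":0.15,"turn":0.07},{"x":0.011,"y":-0.008,"z":0.175,"turn":0.07},{"x":0.011,"y":-0.008,"z":0.189,"turn":0.07},{"x":0.011,"y":-0.008,"z":0.189,"turn":0.07},{"x":0.011,"y":-0.008,"z":0.189,"turn":0.07}]' && python3 -c "
from h import *
o=env.get_obs();print(o['tool_pos'],o['tool_rot'])"
```

```text
time_s: 4.18
tool_pos: [0.4696, -0.3439, 0.0538]
tool_rot: [-180.0, 0.1, 174.0]
force: [0.4, -0.2, -0.1]
grip_width: 0.087
grasp_force: 0.0
[ 0.46960433 -0.34388978  0.05384496] [-1.79971980e+02  1.22534351e-01  1.74028246e+02]
```

```bash
python3 -m crank '[{"x":0,"y":0.0025,"z":0,"turn":0},{"x":0,"y":0.0025,"z":0,"turn":0},{"x":0,"y":0.0025,"z":0,"turn":0},{"x":0,"y":0.0025,"z":0,"turn":0},{"x":0,"y":0.0025,"z":0,"turn":0},{"x":0,"y":0.0025,"z":0,"turn":0},{"x":0,"y":0.0025,"z":-0.02,"turn":0},{"x":0,"y":0.0025,"z":-0.06,"turn":0},{"x":0,"y":0.0025,"z":-0.10,"turn":0},{"x":0,"y":0.0025,"z":-0.147,"turn":0},{"x":0,"y":0.0025,"z":-0.147,"turn":0}]' 0.03 15
```

```text
time_s: 5.55
tool_pos: [0.4705, -0.3431, 0.2043]
tool_rot: [-179.9, 0.4, 174.0]
force: [1.3, -0.3, -3.5]
grip_width: 0.0454
grasp_force: 15.0
```

```bash
python3 -m crank '[{"x":0.003,"y":0.035,"z":0,"turn":0.17},{"x":0.006,"y":0.07,"z":0,"turn":0.34},{"x":0.009,"y":0.11,"z":0,"turn":0.51},{"x":0.012,"y":0.15,"z":0,"turn":0.68},{"x":0.015,"y":0.19,"z":0,"turn":0.85},{"x":0.018,"y":0.23,"z":0,"turn":1.02},{"x":0.021,"y":0.27,"z":0,"turn":1.19},{"x":0.024,"y":0.31,"z":0,"turn":1.36},{"x":0.027,"y":0.35,"z":0,"turn":1.53},{"x":0.03,"y":0.38,"z":0,"turn":1.7},{"x":0.033,"y":0.41,"z":0,"turn":1.87},{"x":0.033,"y":0.424,"z":0,"turn":2.04}]' && python3 -m crank '[{"x":0,"y":0,"z":0,"turn":0.17},{"x":0,"y":0,"z":0,"turn":0.34},{"x":0,"y":0,"z":0,"turn":0.51},{"x":0,"y":0,"z":0,"turn":0.68},{"x":0,"y":0,"z":0,"turn":0.85},{"x":0,"y":0,"z":0,"turn":1.0},{"x":0,"y":0,"z":0,"turn":1.075},{"x":0,"y":0,"z":0,"turn":1.075},{"x":0,"y":0,"z":0,"turn":1.075}]' && python3 -c "
from h import *
o=env.get_obs();print(o['tool_pos'],o['tool_rot'],o['qpos'],o['force'])"
```

```text
time_s: 7.05
tool_pos: [0.4789, 0.0857, 0.1982]
tool_rot: [-179.9, 0.1, 56.9]
force: [0.3, -0.4, -3.0]
grip_width: 0.0457
grasp_force: 15.0
time_s: 8.18
tool_pos: [0.4798, 0.0837, 0.199]
tool_rot: [180.0, 0.1, -4.4]
force: [-0.3, 0.0, -3.9]
grip_width: 0.0452
grasp_force: 15.0
[0.4798132  0.08373987 0.19895559] [ 1.79974562e+02  6.59800186e-02 -4.41418675e+00] [ -37.52835337   -0.57960018   24.519342    109.70923234    0.25933731
   70.88885519 -107.50949741] [-0.2932454   0.03106604 -3.89796139]
```

```bash
python3 -m crank '[{"x":0,"y":0.0015,"z":0.04,"turn":0},{"x":0,"y":0.0015,"z":0.08,"turn":0},{"x":0,"y":0.0015,"z":0.11,"turn":0},{"x":0,"y":0.0015,"z":0.123,"turn":0},{"x":0,"y":0.0015,"z":0.123,"turn":0},{"x":0.004,"y":0.0015,"z":0.123,"turn":0},{"x":0.008,"y":0.0015,"z":0.123,"turn":0},{"x":0.012,"y":0.0015,"z":0.123,"turn":0},{"x":0.015,"y":0.0015,"z":0.123,"turn":0},{"x":0.015,"y":0.0015,"z":0.123,"turn":0}]' && python3 -m crank '[{"x":0.003,"y":0,"z":0,"turn":0},{"x":0.006,"y":0,"z":0,"turn":0},{"x":0.006,"y":0,"z":0,"turn":0}]' &&  python3 -m crank '[{"x":0.002,"y":0,"z":0,"turn":0},{"x":0.004,"y":0,"z":0,"turn":0},{"x":0.004,"y":0,"z":0,"turn":0}]'
```

```text
time_s: 9.43
tool_pos: [0.4955, 0.0812, 0.0766]
tool_rot: [180.0, -0.0, -4.5]
force: [0.5, 0.6, -3.8]
grip_width: 0.0456
grasp_force: 15.0
time_s: 9.8
tool_pos: [0.5015, 0.0807, 0.0766]
tool_rot: [180.0, -0.0, -4.5]
force: [0.3, 0.9, -3.9]
grip_width: 0.0456
grasp_force: 15.0
time_s: 10.18
tool_pos: [0.5054, 0.0805, 0.0766]
tool_rot: [-180.0, -0.0, -4.5]
force: [-0.7, 0.8, -2.9]
grip_width: 0.0458
grasp_force: 15.0
```

```bash
for i in 1 2; do python3 -m crank '[{"x":0.0015,"y":0,"z":0,"turn":0},{"x":0.003,"y":0,"z":0,"turn":0},{"x":0.003,"y":0,"z":0,"turn":0}]' | egrep "pos|force"; done
```

```text
tool_pos: [0.5069, 0.0804, 0.0762]
force: [-4.8, 0.8, 0.0]
grasp_force: 15.0
tool_pos: [0.5081, 0.0803, 0.0758]
force: [-9.9, 1.8, 0.8]
grasp_force: 15.0
```

```bash
for i in 1 2 3; do python3 -m crank '[{"x":0.0015,"y":0,"z":0,"turn":0},{"x":0.003,"y":0,"z":0,"turn":0},{"x":0.003,"y":0,"z":0,"turn":0}]' | egrep "pos|force"; done
```

```text
tool_pos: [0.5108, 0.0802, 0.0759]
force: [-10.1, 1.9, 2.9]
grasp_force: 15.0
tool_pos: [0.5136, 0.08, 0.076]
force: [-10.7, 0.6, 4.9]
grasp_force: 15.0
tool_pos: [0.5166, 0.0798, 0.0764]
force: [-10.9, 0.4, 7.3]
grasp_force: 15.0
```

```bash
for i in 1 2; do python3 -m crank '[{"x":0.0015,"y":0,"z":0,"turn":0},{"x":0.003,"y":0,"z":0,"turn":0},{"x":0.0045,"y":0,"z":0,"turn":0},{"x":0.0045,"y":0,"z":0,"turn":0}]' | egrep "pos|force"; done; python3 -m crank '[{"x":-0.005,"y":0,"z":0,"turn":0},{"x":-0.015,"y":0,"z":-0.01,"turn":0},{"x":-0.03,"y":0,"z":-0.04,"turn":0},{"x":-0.04,"y":0,"z":-0.08,"turn":0},{"x":-0.04,"y":0,"z":-0.12,"turn":0},{"x":-0.04,"y":0,"z":-0.15,"turn":0},{"x":-0.04,"y":0,"z":-0.15,"turn":0}]'
python3 - <<'E'
from h import *
c=imaging.get_calibration("scene"); im=imaging.read_camera("scene"); w=imaging.read_camera("wrist"); p,_=pose(); u=[int(t) for t in proj(c,p)]
cr=cv2.resize(im[u[1]-60:u[1]+60,u[0]-60:u[0]+60,::-1],(420,420),interpolation=cv2.INTER_CUBIC)
cv2.imwrite("pics/s2.png",np.hstack([cr,w[:,80:440,::-1]])); print(u)
E
```

```text
tool_pos: [0.5238, 0.0794, 0.0772]
force: [-7.1, 0.5, 5.0]
grasp_force: 15.0
tool_pos: [0.5296, 0.079, 0.0777]
force: [-5.2, 0.5, 5.6]
grasp_force: 15.0
time_s: 13.92
tool_pos: [0.4906, 0.0819, 0.2291]
tool_rot: [-179.8, -0.3, -4.5]
force: [0.0, -0.3, -2.7]
grip_width: 0.0449
grasp_force: 15.0
[266, 162]
```

View pics/s2.png

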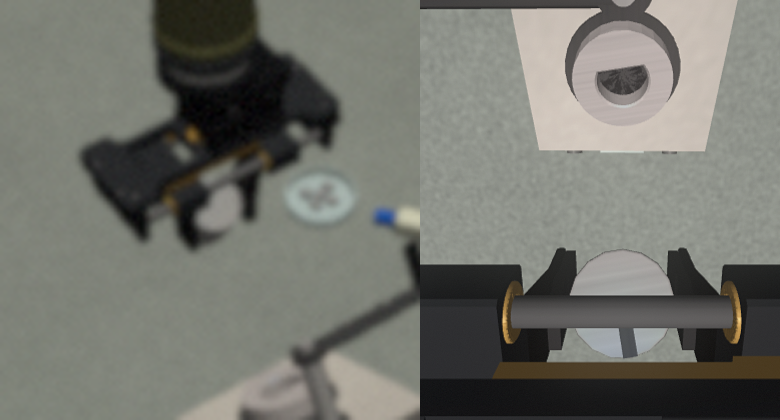

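The left view shows the jar leaning in the pads with its lid turned away from the robot. In the wrist view the lid runs from about (282,250) to (282,358), with the rib at (287,342). I'll work the tilt out from those lid edges.

Run:
```python
from h import *
from scipy.optimize import fsolve
c=imaging.get_calibration("wrist"); p,r=pose()
def pts(t,a,h0):
    s,k=np.sin(t),np.cos(t)  # tool frame, z down; lean to +x
    return r.apply([[23e-3*k+a*s+h0,0,-(a*k-23e-3*s)],[-23e-3*k+a*s+h0,0,-(a*k+23e-3*s)]])+p
for h0 in(-.002,0,.002):
  for vt,vb in((250,358),(249,358),(250,357)):
    f=lambda q: np.array(proj(c,pts(q[0],q[1],h0))[1])-[vt,vb]
    s=fsolve(f,[.5,.007]); print(h0,vt,vb,np.degrees(s[0]),s[1],proj(c,pts(*s,h0))[0])
```

```text
-0.002 250 358 8.13876569365436 0.015802411242438332 [280.94243557 280.87699508]
-0.002 249 358 9.259316692145262 0.015877621989789238 [280.94416168 280.8755093 ]
-0.002 250 357 7.590459367702798 0.01504111423529594 [280.94404045 280.88036729]
0 250 358 5.4385331260351855 0.018502557677771127 [280.93003829 280.87159219]
0 249 358 6.389631234969069 0.01858894202563597 [280.93153159 280.87018864]
0 250 357 4.922257627774258 0.017790208730880497 [280.93165122 280.87488019]
0.002 250 358 3.168672674194869 0.02099893884465361 [280.91825571 280.86623818]
0.002 249 358 4.0051058491652265 0.021091444464400467 [280.91957816 280.86488202]
0.002 250 357 2.6796251090765275 0.02032315758690934 [280.91989618 280.86947198]
```

```bash
cat > tilt.py <<'E'
from h import *
from scipy.optimize import least_squares
import sys
c=imaging.get_calibration("wrist"); p,r=pose(); w=imaging.read_camera("wrist"); cv2.imwrite("pics/"+sys.argv[1],w[:,:,::-1])
hsv=cv2.cvtColor(w,cv2.COLOR_RGB2HSV); blue=w[:,:,2].astype(int)-w[:,:,1]; print(blue[244:262:2,290],w[244:262:2,290].sum(1)//3,blue[344:364:2,270],w[344:364:2,270].sum(1)//3)
E
python3 tilt.py w3.png; python3 -c "
import cv2; im=cv2.imread('pics/w3.png'); cv2.imwrite('pics/w3c.png',cv2.resize(im[235:375,205:355],None,fx=4,fy=4,interpolation=cv2.INTER_NEAREST))"
```

```text
[-7 -7 -8 -5 -4 -3 -3 -3 -2] [147 148 151 119 153 162 165 165 164] [  6   6   7   6   8   8   4  -9  -6 -15] [171 172 169 167 166 165 162 134 145  87]
```

View pics/w3c.png

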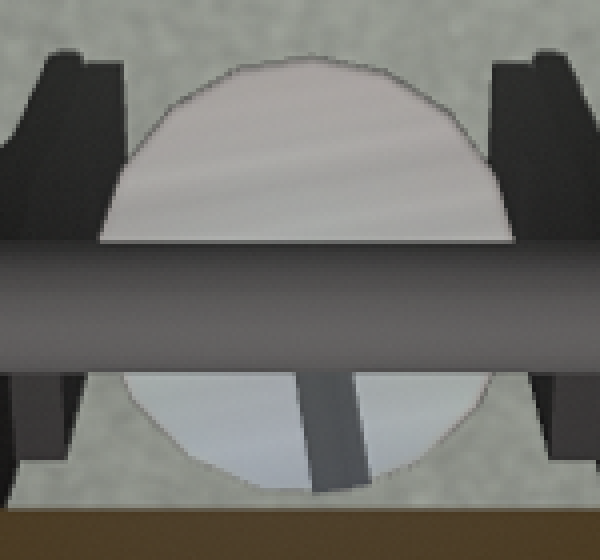

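The crop shows only the lid's face and no body side, so the jar faces the camera and its tilt is roughly 23–39°. I'll fit the tilt to the lid rim points.

Run:
```python
from h import *
from scipy.optimize import least_squares
c=imaging.get_calibration("wrist"); p,r=pose()
U=np.array([(126,165),(174,107),(238,70),(310,57),(388,71),(450,115),(490,165),(124,378),(190,455),(260,487),(420,462),(480,405),(494,376)])/4+[205,235]-.5
def res(q):
    t,a,h=q; n=r.apply([np.sin(t),0,-np.cos(t)]); C=p+r.apply([h,0,0])+a*n; o=[]
    for u in U:
        P,d=ray(c,*u); o.append(np.linalg.norm(P+d*(n@(C-P))/(n@d)-C)-.023)
    return np.array(o)*1000
for t0 in(.1,.5,.9):
    s=least_squares(res,[t0,.007,0]); print(np.degrees(s.x[0]),s.x[1:],s.cost)
for h in(0,.001,.002,-.002):
    s=least_squares(lambda q:res([q[0],q[1],h]),[.6,.007]); print(h,np.degrees(s.x[0]),s.x[1],s.cost)
```

```text
32.15058898775992 [ 0.00616451 -0.00740407] 0.37797512973723874
32.1502460554793 [ 0.00616449 -0.00740405] 0.377975129696967
32.14901475055397 [ 0.00616441 -0.00740398] 0.37797513001752275
0 50.48873178034466 -0.009828005742205295 50.41066062110022
0.001 51.48370653154511 -0.011417517265770758 59.00308776267267
0.002 52.38361198744068 -0.012957929398223017 67.79921883352301
-0.002 48.096348439508446 -0.006455290969061783 33.96759722608665
```

The fit is good (residual about 0.2 mm): tilt 32°, with the seat point 28 mm toward tool −x and 33 mm below the TCP. Now I'll turn the tool half a turn and go to a 60 mm standoff on the socket axis.

```bash
python3 -m crank '[{"x":0,"y":0,"z":0,"turn":-0.17},{"x":0,"y":0,"z":0,"turn":-0.34},{"x":0,"y":0,"z":0,"turn":-0.51},{"x":0,"y":0,"z":0,"turn":-0.68},{"x":0,"y":0,"z":0,"turn":-0.85},{"x":0,"y":0,"z":0,"turn":-1.02},{"x":0,"y":0,"z":0,"turn":-1.19},{"x":0,"y":0,"z":0,"turn":-1.36},{"x":0,"y":0,"z":0,"turn":-1.53},{"x":0,"y":0,"z":0,"turn":-1.7},{"x":0,"y":0,"z":0,"turn":-1.87},{"x":0,"y":0,"z":0,"turn":-2.04}]' >/dev/null&& python3 -m crank '[{"x":0,"y":0,"z":0,"turn":-0.17},{"x":0,"y":0,"z":0,"turn":-0.34},{"x":0,"y":0,"z":0,"turn":-0.51},{"x":0,"y":0,"z":0,"turn":-0.68},{"x":0,"y":0,"z":0,"turn":-0.85},{"x":0,"y":0,"z":0,"turn":-1.0},{"x":0,"y":0,"z":0,"turn":-1.1},{"x":0,"y":0,"z":0,"turn":-1.1},{"x":0,"y":0,"z":0,"turn":-1.1}]'
python3 - <<'E'
from h import *
p,r=pose(); e=np.array([.9971,-.0758,0])
for s in(.06,.03,.017,0):
    T=np.array([.5543,.0764,.1329])+s*(-.5*e+[0,0,.866]); print(s,T.round(4),r.inv().apply(T-p).round(4), r.as_euler("xyz",True))
E
```

```text
time_s: 16.7
tool_pos: [0.4887, 0.0816, 0.2255]
tool_rot: [-180.0, -0.1, 175.3]
force: [-0.8, 0.4, -3.2]
grip_width: 0.0455
grasp_force: 15.0
0.06 [0.5244 0.0787 0.1849] [-0.0359  0.      0.0406] [-1.79950801e+02 -9.26986696e-02  1.75330328e+02]
0.03 [0.5393 0.0775 0.1589] [-0.051   0.0001  0.0666] [-1.79950801e+02 -9.26986696e-02  1.75330328e+02]
0.017 [0.5458 0.077  0.1476] [-0.0575  0.0002  0.0778] [-1.79950801e+02 -9.26986696e-02  1.75330328e+02]
0 [0.5543 0.0764 0.1329] [-0.066   0.0002  0.0925] [-1.79950801e+02 -9.26986696e-02  1.75330328e+02]
```

Go to the 20 mm standoff (foot 5 mm clear of the mouth) and check with the fixed cameras.

```bash
python3 -m crank '[{"x":-0.015,"y":0,"z":0.015,"turn":-0.005},{"x":-0.036,"y":0,"z":0.04,"turn":-0.005},{"x":-0.044,"y":0,"z":0.054,"turn":-0.005},{"x":-0.051,"y":0,"z":0.0666,"turn":-0.005},{"x":-0.056,"y":0,"z":0.0752,"turn":-0.005},{"x":-0.056,"y":0,"z":0.0752,"turn":-0.005},{"x":-0.056,"y":0,"z":0.0752,"turn":-0.005}]'
python3 - <<'E'
from h import *
p,r=pose(); e=np.array([.9971,-.0758,0]); print(p, r.as_euler("xyz",True))
S=np.array([.5823,.0743,.1]); zz=-.5*e+[0,0,.866]; seat=p+r.apply([-.0281,0,.0329]); print("seat rel",(seat-S)@(.866*e+[0,0,.5])*1e3,(seat-S)@[.0758,.9971,0]*1e3,(seat-S)@zz*1e3)
o=[]
for n in("scene","top"):
    c=imaging.get_calibration(n); im=imaging.read_camera(n); u=[int(t) for t in proj(c,S)]
    o.append(cv2.resize(im[u[1]-45:u[1]+45,u[0]-40:u[0]+40,::-1],(400,450),interpolation=cv2.INTER_CUBIC))
cv2.imwrite("pics/s3.png",np.hstack(o))
E
```

```text
time_s: 17.58
tool_pos: [0.5452, 0.0774, 0.1519]
tool_rot: [180.0, 0.0, 175.7]
force: [0.6, 0.1, -2.5]
grip_width: 0.0454
grasp_force: 15.0
[0.54516177 0.07740124 0.15193974] [1.79971459e+02 3.84006846e-02 1.75716392e+02]
seat rel 1.6103761156706051 0.32480839291898905 21.076852707481358
```

View pics/s3.png

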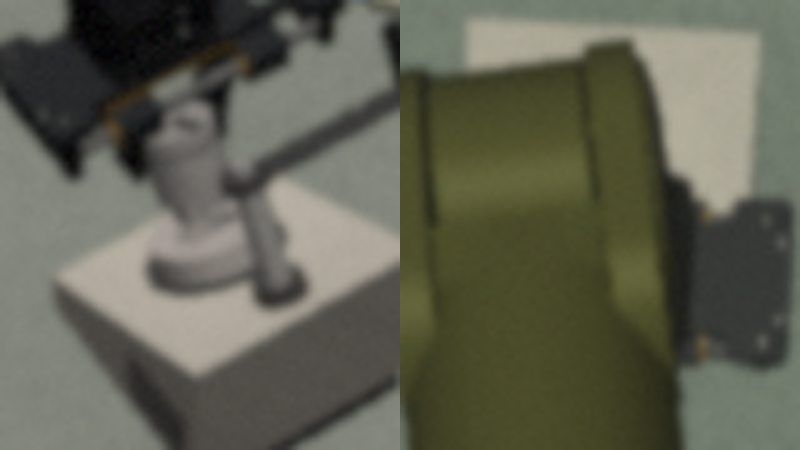

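The scene view (left) shows the jar leaning in line with the hub, with its foot just above the mouth. The top view is blocked by the arm. Inserting in steps.

```bash
python3 -m crank '[{"x":0.0004,"y":-0.0003,"z":0.0025,"turn":0},{"x":-0.001,"y":-0.0003,"z":0.005,"turn":0},{"x":-0.002,"y":-0.0003,"z":0.0068,"turn":0},{"x":-0.002,"y":-0.0003,"z":0.0068,"turn":0}]' | egrep "pos|force"; for i in 1 2; do python3 -m crank '[{"x":-0.001,"y":0,"z":0.00175,"turn":0},{"x":-0.002,"y":0,"z":0.0035,"turn":0},{"x":-0.002,"y":0,"z":0.0035,"turn":0}]' | egrep "pos|force"; done
```

```text
tool_pos: [0.547, 0.0768, 0.1443]
force: [-0.6, 0.1, -4.4]
grasp_force: 15.0
tool_pos: [0.549, 0.0766, 0.1409]
force: [-0.4, -0.1, -3.0]
grasp_force: 15.0
tool_pos: [0.5511, 0.0765, 0.1373]
force: [-0.3, -0.5, -2.9]
grasp_force: 15.0
```

```bash
for i in 1 2 3; do python3 -m crank '[{"x":-0.0005,"y":0,"z":0.0009,"turn":0},{"x":-0.001,"y":0,"z":0.0018,"turn":0},{"x":-0.001,"y":0,"z":0.0018,"turn":0}]' | egrep "pos|force"; done
```

```text
tool_pos: [0.552, 0.0764, 0.1356]
force: [0.5, -0.1, -3.2]
grasp_force: 15.0
tool_pos: [0.5531, 0.0764, 0.1339]
force: [1.1, -0.7, -3.6]
grasp_force: 15.0
tool_pos: [0.554, 0.0763, 0.1321]
force: [0.9, -0.0, -2.9]
grasp_force: 15.0
```

```bash
for i in 1 2; do python3 -m crank '[{"x":-0.0005,"y":0,"z":0.0009,"turn":0},{"x":-0.001,"y":0,"z":0.0018,"turn":0},{"x":-0.001,"y":0,"z":0.0018,"turn":0}]' | egrep "pos|force"; done
```

```text
tool_pos: [0.5551, 0.0762, 0.1303]
force: [1.8, -0.1, -3.3]
grasp_force: 15.0
tool_pos: [0.556, 0.0762, 0.13]
force: [-2.8, 0.2, 6.9]
grasp_force: 15.0
```

```bash
python3 -m crank '[{"x":-0.0005,"y":0,"z":0.0009,"turn":0},{"x":-0.0005,"y":0,"z":0.0009,"turn":0}]' | egrep "pos|force"; python3 -m crank '[{"x":0,"y":0,"z":0,"turn":0},{"x":0,"y":0,"z":0,"turn":0},{"x":0,"y":0,"z":0,"turn":0},{"x":0,"y":0,"z":0,"turn":0},{"x":0,"y":0,"z":-0.02,"turn":0},{"x":0.01,"y":0,"z":-0.06,"turn":0},{"x":0.02,"y":0,"z":-0.1,"turn":0},{"x":0.02,"y":0,"z":-0.12,"turn":0},{"x":0.02,"y":0,"z":-0.12,"turn":0}]' 0.087
python3 - <<'E'
from h import *
c=imaging.get_calibration("wrist"); w=imaging.read_camera("wrist"); cv2.imwrite("pics/w4.png",w[:,:,::-1]); s=imaging.read_camera("scene"); cv2.imwrite("pics/s4.png",s[:,:,::-1])
cs=imaging.get_calibration("scene"); e=np.array([.9971,-.0758,0]); f=np.array([.0758,.9971,0]); x=.866*e+[0,0,.5]; z=-.5*e+[0,0,.866]; S=np.array([.5823,.0743,.1])
im=w[:,:,::-1].copy(); t=np.linspace(0,2*np.pi,60)
for h,col in((.045,(0,255,0)),):
    P=S+h*z+.023*(np.outer(np.cos(t),x)+np.outer(np.sin(t),f)); u,v=proj(c,P); cv2.polylines(im,[np.c_[u,v].round().astype(np.int32)],True,col,1)
    u,v=proj(cs,P); sm=s[:,:,::-1].copy(); big=cv2.resize(sm,None,fx=4,fy=4,interpolation=cv2.INTER_CUBIC); cv2.polylines(big,[np.c_[u*4+1.5,v*4+1.5].round().astype(np.int32)],True,col,1)
u0,v0=[int(a) for a in proj(cs,S)]
a=cv2.resize(im[100:340,180:380],None,fx=2,fy=2,interpolation=cv2.INTER_NEAREST)
b=big[v0*4-240:v0*4+240,u0*4-190:u0*4+190]
cv2.imwrite("pics/c4.png",np.hstack([a,b]))
E
```

```text
tool_pos: [0.5564, 0.0764, 0.1297]
force: [-4.7, -0.6, 12.0]
grasp_force: 15.0
time_s: 22.18
tool_pos: [0.5375, 0.0778, 0.2492]
tool_rot: [179.9, 0.2, 175.7]
force: [-0.2, -0.1, -0.5]
grip_width: 0.0869
grasp_force: 0.0
```

View pics/c4.png

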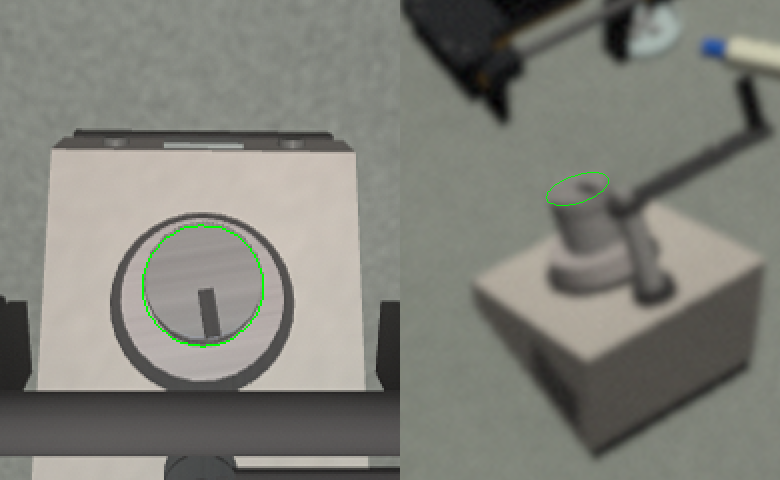

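The lid matches the predicted "fully home" outline in both the wrist and scene views, and the rib points along the hub's flat angle, so the jar is seated. Next I'll plan the clamp sweep with the knob caged between open fingers.

```bash
cat > plan.py <<'E'
from h import *
import sys
e=np.array([.9971,-.0758,0]); f=np.array([.0758,.9971,0]); k=np.array([0,0,1.]); x=.866*e+.5*k; z=-.5*e+.866*k; S=np.array([.5823,.0743,.1]); PV=S+.075*x+.0825*z
knob=lambda t: PV+.112*(-np.sin(t)*x+np.cos(t)*f)
def tcp(t,gap=0.,w=.05):
    h=-.866*np.cos(t)*e-np.sin(t)*f; h/=np.linalg.norm(h); cc=.0075+.0065*np.cos(t)
    y=-h; return knob(t)+h*(w/2-cc-gap)+.009*k, np.arctan2(y[0],-y[1])  # tool y=(sin yaw,-cos yaw)
def rows(ts,gap=0.,dz=0.):
    p,r=pose(); y0=np.radians(r.as_euler("xyz",True)[2])
    for t in ts:
        T,yw=tcp(t,gap); d=r.inv().apply(T+[0,0,dz]-p); print(round(t,3),d.round(4).tolist(),"turn",round(-((yw-y0+np.pi)%(2*np.pi)-np.pi),3),T.round(3))
E
python3 - <<'E'
from plan import *
for n in("top","scene"):
    c=imaging.get_calibration(n); print(n,[np.round(proj(c,knob(t)),1).tolist() for t in(0,.05,.1,.2)])
# knob now: dark blob in fixed cams near prediction
rows([0],-.009,.1); rows([0],-.009,0.)
E
```

```text
top [[214.2, 195.9], [214.3, 198.1], [214.6, 200.3], [215.4, 204.7]]
scene [[324.1, 175.7], [322.9, 175.3], [321.7, 174.9], [319.0, 174.4]]
0 [-0.05, 0.1122, -0.0713] turn 1.572 [0.594 0.186 0.218]
0 [-0.0501, 0.1122, 0.0287] turn 1.572 [0.594 0.186 0.218]
```

```bash
python3 -m crank '[{"x":0,"y":0,"z":-0.03,"turn":0},{"x":0,"y":0,"z":-0.07,"turn":0.15},{"x":-0.01,"y":0.015,"z":-0.07,"turn":0.3},{"x":-0.02,"y":0.03,"z":-0.07,"turn":0.47},{"x":-0.03,"y":0.045,"z":-0.07,"turn":0.64},{"x":-0.04,"y":0.06,"z":-0.07,"turn":0.81},{"x":-0.05,"y":0.075,"z":-0.07,"turn":0.98},{"x":-0.06,"y":0.09,"z":-0.07,"turn":1.15},{"x":-0.068,"y":0.1,"z":-0.07,"turn":1.32},{"x":-0.068,"y":0.112,"z":-0.07,"turn":1.49},{"x":-0.068,"y":0.112,"z":-0.07,"turn":1.572},{"x":-0.068,"y":0.112,"z":-0.07,"turn":1.572}]' 0.05 10
python3 - <<'E'
from plan import *
rows([0],.009,0.)
E
```

```text
time_s: 23.78
tool_pos: [0.6123, 0.1842, 0.3156]
tool_rot: [-179.9, 0.1, 85.7]
force: [0.2, 0.1, -0.4]
grip_width: 0.0498
grasp_force: 0.0
0 [0.0003, 0.0004, 0.0977] turn 0.001 [0.612 0.184 0.218]
```

```bash
python3 -m crank '[{"x":0,"y":0,"z":0.03,"turn":0},{"x":0,"y":0,"z":0.055,"turn":0},{"x":0,"y":0,"z":0.075,"turn":0},{"x":0,"y":0,"z":0.088,"turn":0},{"x":0,"y":0,"z":0.098,"turn":0},{"x":0,"y":0,"z":0.098,"turn":0}]'
python3 - <<'E'
from plan import *
rows(np.arange(0,.9,.1))
E
```

```text
time_s: 24.52
tool_pos: [0.6125, 0.1842, 0.2192]
tool_rot: [-180.0, 0.0, 85.7]
force: [1.3, 0.5, -0.4]
grip_width: 0.0503
grasp_force: 0.0
0.0 [0.0001, -0.0091, 0.0013] turn 0.0 [0.603 0.185 0.218]
0.1 [-0.0017, -0.0187, 0.0069] turn -0.115 [0.594 0.184 0.212]
0.2 [-0.0046, -0.0282, 0.0124] turn -0.23 [0.584 0.182 0.207]
0.3 [-0.0086, -0.0374, 0.0178] turn -0.343 [0.575 0.178 0.201]
0.4 [-0.0137, -0.0462, 0.0231] turn -0.454 [0.565 0.174 0.196]
0.5 [-0.0198, -0.0546, 0.0282] turn -0.563 [0.557 0.169 0.191]
0.6 [-0.0269, -0.0624, 0.0329] turn -0.669 [0.548 0.162 0.186]
0.7 [-0.0349, -0.0695, 0.0374] turn -0.772 [0.541 0.155 0.182]
0.8 [-0.0437, -0.076, 0.0415] turn -0.871 [0.533 0.146 0.178]
```

```bash
python3 -m crank '[{"x":0,"y":-0.009,"z":0.001,"turn":0},{"x":-0.0008,"y":-0.014,"z":0.004,"turn":-0.06},{"x":-0.0017,"y":-0.0187,"z":0.007,"turn":-0.115},{"x":-0.003,"y":-0.0235,"z":0.0095,"turn":-0.17},{"x":-0.0046,"y":-0.0282,"z":0.0124,"turn":-0.23},{"x":-0.0065,"y":-0.033,"z":0.015,"turn":-0.285},{"x":-0.0086,"y":-0.0374,"z":0.0178,"turn":-0.343},{"x":-0.011,"y":-0.042,"z":0.0205,"turn":-0.4},{"x":-0.0137,"y":-0.0462,"z":0.0231,"turn":-0.454},{"x":-0.0198,"y":-0.0546,"z":0.0282,"turn":-0.563},{"x":-0.0198,"y":-0.0546,"z":0.0282,"turn":-0.563}]'
python3 - <<'E'
from plan import *
o=[]
for n in("top","scene"):
    c=imaging.get_calibration(n); print(n,[np.round(proj(c,knob(t)),1).tolist() for t in(0,.3,.4,.5,.6)])
rows(np.arange(.5,1.3,.1))
E
```

```text
time_s: 25.9
tool_pos: [0.5563, 0.1685, 0.1922]
tool_rot: [179.9, -0.0, 117.8]
force: [-0.1, 1.1, -0.1]
grip_width: 0.0499
grasp_force: 0.0
top [[214.2, 195.9], [216.7, 209.0], [218.4, 213.1], [220.5, 217.1], [223.0, 220.8]]
scene [[324.1, 175.7], [316.1, 174.0], [313.0, 173.8], [309.7, 173.8], [306.3, 174.0]]
0.5 [-0.0001, 0.0002, 0.0011] turn -0.001 [0.557 0.169 0.191]
0.6 [-0.0019, -0.0102, 0.0058] turn -0.107 [0.548 0.162 0.186]
0.7 [-0.0049, -0.0205, 0.0103] turn -0.21 [0.541 0.155 0.182]
0.8 [-0.0089, -0.0307, 0.0144] turn -0.31 [0.533 0.146 0.178]
0.9 [-0.014, -0.0406, 0.0181] turn -0.407 [0.527 0.137 0.174]
1.0 [-0.0201, -0.0501, 0.0213] turn -0.502 [0.521 0.127 0.171]
1.1 [-0.0272, -0.0592, 0.0241] turn -0.594 [0.517 0.117 0.168]
1.2 [-0.0351, -0.0676, 0.0263] turn -0.684 [0.513 0.106 0.166]
```

```bash
python3 - <<'E'
from h import *
a=cv2.imread("pics/s4.png"); b=imaging.read_camera("scene")[:,:,::-1]; cv2.imwrite("pics/s5.png",b)
for (u,v) in((324,175),(325,179),(318,186),(310,191)): print((u,v),a[v-1:v+2,u-1:u+2].mean().round(),b[v-1:v+2,u-1:u+2].mean().round())
E
python3 -m crank '[{"x":-0.0009,"y":-0.005,"z":0.0035,"turn":-0.055},{"x":-0.0019,"y":-0.0102,"z":0.0058,"turn":-0.107},{"x":-0.0033,"y":-0.0153,"z":0.008,"turn":-0.16},{"x":-0.0049,"y":-0.0205,"z":0.0103,"turn":-0.21},{"x":-0.0068,"y":-0.0256,"z":0.0124,"turn":-0.26},{"x":-0.0089,"y":-0.0307,"z":0.0144,"turn":-0.31},{"x":-0.014,"y":-0.0406,"z":0.0181,"turn":-0.407},{"x":-0.0201,"y":-0.0501,"z":0.0213,"turn":-0.502},{"x":-0.0272,"y":-0.0592,"z":0.0241,"turn":-0.594},{"x":-0.0351,"y":-0.0676,"z":0.0263,"turn":-0.684},{"x":-0.0351,"y":-0.0676,"z":0.0263,"turn":-0.684}]'
python3 - <<'E'
from plan import *
rows(np.arange(1.2,1.65,.05))
E
```

```text
(324, 175) 29.0 128.0
(325, 179) 29.0 128.0
(318, 186) 103.0 128.0
(310, 191) 94.0 118.0
time_s: 27.32
tool_pos: [0.5136, 0.1056, 0.1656]
tool_rot: [180.0, 0.0, 156.9]
force: [0.3, 0.7, 0.3]
grip_width: 0.0502
grasp_force: 0.0
1.2 [0.0007, -0.0, -0.0002] turn -0.002 [0.513 0.106 0.166]
1.25 [-0.0001, -0.0058, 0.0008] turn -0.047 [0.511 0.1   0.165]
1.3 [-0.0012, -0.0116, 0.0016] turn -0.091 [0.51  0.094 0.164]
1.35 [-0.0026, -0.0174, 0.0023] turn -0.135 [0.509 0.089 0.163]
1.4 [-0.0042, -0.0231, 0.0028] turn -0.179 [0.508 0.083 0.163]
1.45 [-0.0061, -0.0287, 0.0032] turn -0.223 [0.508 0.077 0.162]
1.5 [-0.0082, -0.0343, 0.0035] turn -0.266 [0.508 0.071 0.162]
1.55 [-0.0106, -0.0398, 0.0036] turn -0.309 [0.508 0.065 0.162]
1.6 [-0.0133, -0.0451, 0.0036] turn -0.353 [0.508 0.059 0.162]
```

The knob has left its old place and is following. I'll continue gently to the stop.

```bash
python3 -m crank '[{"x":-0.0001,"y":-0.0058,"z":0.0008,"turn":-0.047},{"x":-0.0012,"y":-0.0116,"z":0.0016,"turn":-0.091},{"x":-0.0026,"y":-0.0174,"z":0.0023,"turn":-0.135},{"x":-0.0042,"y":-0.0231,"z":0.0028,"turn":-0.179},{"x":-0.0061,"y":-0.0287,"z":0.0032,"turn":-0.223},{"x":-0.0082,"y":-0.0343,"z":0.0035,"turn":-0.266},{"x":-0.0082,"y":-0.0343,"z":0.0035,"turn":-0.266}]'; for i in 1 2 3 4; do python3 -m crank '[{"x":-0.0005,"y":-0.0015,"z":0,"turn":-0.015},{"x":-0.001,"y":-0.003,"z":0,"turn":-0.03},{"x":-0.001,"y":-0.003,"z":0,"turn":-0.03}]' | egrep "pos|^force"; done
```

```text
time_s: 28.2
tool_pos: [0.5079, 0.0716, 0.162]
tool_rot: [180.0, 0.0, 172.2]
force: [0.2, 0.6, 0.5]
grip_width: 0.0498
grasp_force: 0.0
tool_pos: [0.5082, 0.0683, 0.1617]
force: [-0.3, 1.4, 0.3]
tool_pos: [0.509, 0.0646, 0.1616]
force: [0.4, 0.8, -0.9]
tool_pos: [0.5096, 0.0623, 0.1616]
force: [-1.2, 2.4, 0.8]
tool_pos: [0.5104, 0.0621, 0.1616]
force: [-0.5, 9.4, -2.0]
```

```bash
python3 -m crank '[{"x":0,"y":0.006,"z":0,"turn":0},{"x":0,"y":0.013,"z":0,"turn":0},{"x":0,"y":0.013,"z":-0.01,"turn":0},{"x":0,"y":0.013,"z":-0.03,"turn":0},{"x":0,"y":0.013,"z":-0.06,"turn":0},{"x":0,"y":0.013,"z":-0.1,"turn":0},{"x":0.01,"y":-0.04,"z":-0.14,"turn":0},{"x":0.01,"y":-0.1,"z":-0.14,"turn":0},{"x":0.01,"y":-0.16,"z":-0.14,"turn":0},{"x":0.01,"y":-0.22,"z":-0.14,"turn":0},{"x":0.01,"y":-0.27,"z":-0.14,"turn":0},{"x":0.01,"y":-0.27,"z":-0.14,"turn":0}]'
python3 - <<'E'
from plan import *
c=imaging.get_calibration("top"); t=imaging.read_camera("top")[:,:,::-1]; a=cv2.imread("pics/top0.png"); g=cv2.cvtColor(t,cv2.COLOR_BGR2GRAY)
s=imaging.read_camera("scene")[:,:,::-1]; cs=imaging.get_calibration("scene")
for q in(1.4,1.571,1.7): print(q,np.round(proj(c,knob(q)),1),np.round(proj(cs,knob(q)),1))
m=(g<70).astype(np.uint8); m[:,:245]=0;m[:,290:]=0;m[:185]=0;m[260:]=0
for v in range(196,252,5):
    u=np.flatnonzero(m[v]); print(v,(u.min(),u.max(),u.size) if u.size else None)
# bystanders: difference from start
d=cv2.absdiff(t,a).max(2)
for n,(u,v) in dict(tin=(363,219),beaker=(359,265),red1=(438,226),red2=(428,283),dish=(188,296),bottle=(170,174),pip=(155,240),rack=(320,138)).items(): print(n,(d[v-15:v+15,u-15:u+15]>40).sum())
E
```

```text
time_s: 31.2
tool_pos: [0.4951, -0.2169, 0.3028]
tool_rot: [-179.8, 0.0, 178.7]
force: [-0.2, 0.6, 0.2]
grip_width: 0.0499
grasp_force: 0.0
1.4 [253.2 239.8] [277.2 181.6]
1.571 [261.  240.8] [271.4 184.3]
1.7 [266.9 240.7] [267.4 186.6]
196 (np.int64(266), np.int64(266), 1)
201 (np.int64(260), np.int64(265), 6)
206 (np.int64(260), np.int64(277), 6)
211 (np.int64(259), np.int64(265), 7)
216 (np.int64(259), np.int64(264), 6)
221 (np.int64(259), np.int64(264), 6)
226 (np.int64(259), np.int64(264), 6)
231 (np.int64(260), np.int64(263), 4)
236 (np.int64(259), np.int64(263), 5)
241 (np.int64(258), np.int64(262), 5)
246 None
251 None
tin 289
beaker 87
red1 895
red2 744
dish 0
bottle 0
pip 0
rack 0
```

Run:
```python
from h import *
a=cv2.imread("pics/scene0.png")
s=cv2.imread("pics/s4.png"); d=cv2.absdiff(a,s).max(2)
for n,(u,v) in dict(tin=(208,267),beaker=(192,237),red1=(142,304),red2=(128,257)).items(): print(n,(d[v-12:v+12,u-12:u+12]>40).sum())
print(env.sign_off())
```

```text
tin 0
beaker 0
red1 0
red2 0
the job is handed in; nothing more can be done
None
```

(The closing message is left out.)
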